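# Unsnib the knife box and hold its spring lock open with the key

## Robot

A 6-joint arm with a two-finger parallel gripper is mounted at the origin on a cart in front of the work surface, level with it; the furniture and walls round the work are solid. World frame = base frame: x ahead of the robot, y to its left, z up, the work surface at z = 0. Lengths are in m, angles in rad, forces in N, time in s.
With the tool pointing down it reaches from about 0.425 to 0.925 m from the base axis. Payload 12.5 kg.
Tool frame: the origin (TCP) lies at the very end of the fingers, on their centre line; the grasp point (between the pads) lies behind it (robot.pinch_z is the z of the grasp point in the tool frame, in m); z points along the fingers, y is the line along which they close (so a half turn about z gives the same grasp; the last joint's range is limited). The gripper opens to 85 mm and grips with 20 to 120 N. Pads are 22 mm wide; open, the fingers measure 114 mm over their backs; the gripper's body (76 mm by 85 mm) begins 54 mm behind the grasp point. The pads swing forward as they close: fully open they stand 13 mm farther back than shut.
Start: joints at [-1.413, 0.491, 1.559, -0, 1.092, -0.106], TCP at [0.163, -0.603, 0.197] pointing down, gripper open.
Joint ranges: [-3.1, 3.1], [-0.84, 2.19], [0.05, 2.79], [-1.13, 4.28], [0.06, 2.93], [-2.69, 2.69]. Speed limits (rad/s): [2.22, 2.22, 2.79, 3.14, 3.14, 3.14].

## Interface

Orientations are given as a unit quaternion [w, x, y, z].
In Python, from rig import robot gives the robot as it stands. The module is installed in compiled form; this text tells all that it offers.
- The arm moves only by the tool move_arm, never from a script. Its argument "deltas" is a list of rows, each an object of numbers: "tx", "ty", "tz": the shift along the tool's x, y, z in units of 12 cm (1.0 is 12 cm); "wx", "wy", "wz": the turn, a rotation vector about the tool's x, y, z in units of pi/2 rad (1.0 is pi/2 rad); "claw": the closure, from -1 (fully open) to 1 (shut), so that 0 is half open. In form: [{"tx": .., "ty": .., "tz": .., "wx": .., "wy": .., "wz": .., "claw": ..}, ...]. A call has 1 to 8 rows; each row is the pose to reach, as a shift and turn from the pose commanded when the call began, along the tool's axes at that moment; what a row does not reach only later rows make up. A row lasts 1/8 s, in which the tool goes at most 62.5 mm and 10.7 degrees, less where a joint would pass 70% of its speed; a pose out of reach is approached as far as the arm can. A call with a number of a shift or a turn outside -1 to 1 is refused whole. A call with a gripper value outside its range is refused whole. The fingers move at their own pace and stop on an object; "force" is the grip in N (left out, the last holds). Time passes only in rows, so rows that repeat a pose let the fingers close. It gives the time, the measured TCP pose, the force, the opening and the grip force at its end, in the units of the state.
- robot.state(): the state, without advancing time (a new reading comes with each control period).
- robot.get_image(name): name is "scene" or "top" or "wrist"; returns the picture (400x640x3 uint8, red, green, blue); there is no depth.
- robot.get_calibration(name): a dict with "fx", "fy", "cx", "cy" (pixels), "D" ([k1, k2, p1, p2, k3] as OpenCV has them; the pictures are not rectified), "rvec" (rotation vector, rad) and "tvec" (3), from world to camera coordinates, as OpenCV has them. Camera axes: x right, y down, z forward; pixel columns grow to the right and rows downward; lengths in m; the calibration is good to about 2 mm. A picture is of the moment at which its call begins: read the wrist's pose just before it. get_calibration takes no time and is no camera call; for the wrist camera it gives the pose at the moment of the call.
- robot.sign_off(): hands the job in; it is judged then, once.
The state is a dict: "time": time; "joint_positions": joint angles; "qd": joint speeds; "joint_efforts": joint torques, N m; "tcp_pos": TCP position; "orientation": TCP orientation; "wrist_force": force on the tool from outside, world axes, zero at the start; "wrist_torque": the same for the moment, N m; "gripper_width": finger opening in m; "finger_force": force on a finger pad.
Only numpy, scipy, OpenCV 4.12 (cv2) and the standard library are available. Lean on these libraries where they do the work, as an engineer would, in place of code of your own. Each camera call takes 0.05 s, during which the arm holds its last target. There are 200 camera calls.

## Task

Please open up the knife box for me: first turn the black snib knob on its front strip clockwise until it clicks over to the green dot, then take the key with the blue head from the wooden key block, push it fully home in the blue keyhole (wiggle it past the sticky pins) and turn it a quarter turn clockwise against the spring. Finish while still holding the key turned like that, so that the bolt stays drawn and I can lift the lid; leave the red key, the tea boxes and the spice jar alone.

Things in the scene. Friction and masses are not known exactly. Their poses are not given: they have to be found in the camera images.
- knife_box: Dark grey steel box with a hinged lid, screwed down: 200 mm deep (its x), 250 mm wide (its y), flat top 85 mm above the worktop. Origin at the centre of its underside; +z up, -x is its front (towards the robot). A 70 mm deep fixed strip along the front of the top carries the snib knob and the keyhole; the lid lies behind it.
- lock_mouth (a point): Centre of the keyhole at the strip's top face, in a blue plate 38 mm square; axes as the box's. Opening 18.4 mm along the box's y, 6.7 mm along its x, chamfered 1.5 mm, straight down for 15 mm: two sticky spring pins stand into it from the flats, about 5 and 10 mm down; they yield to a push of 5 to 20 N, more easily while wiggled. Below is the turning plug. The key can turn only when fully home.
- plug (a joint): Turn of the lock's plug in rad: 0 at rest (slot along the box's y), grows clockwise seen from above to a stop at 1.57. A spring pulls it back (0.05 N m at rest, 0.17 at a quarter turn). The key has about 0.14 rad of play in it. It draws the bolt; it hardly moves while the snib is on.
- bolt (a joint): Travel of the brass spring bolt in m, driven by the plug: 0 shot (holds the lid), 0.0087 at a quarter turn (drawn).
- snib (a joint): Turn of the black snib knob in rad: about 0 = on (bolt blocked, white mark of the bar towards the red dot), grows clockwise seen from above to a stop at 1.40 = free (mark towards the green dot). It must be turned over a spring click between about 0.45 and 1.0 that takes about 0.1 N m.
- snib_grip (a point): Point on the snib's vertical axis, 22 mm above the strip's top face, at mid height of its bar: the bar is 36 mm long (this point's x), 10 mm thick (y), from 9 to 35 mm above the strip, on a round base 42 mm across and 9 mm high. The white mark is at the +x end.
- key_block: Beech block 52 x 116 x 42 mm (x, y, z) fixed on the worktop, origin at the centre of its underside, with two upright key slots 62 mm apart along its y. The two keys stand in it in either order.
- key_blue_head (a point): Centre of the blue plastic head of the key that fits the box: 8 mm thick (x), 28 mm wide (y), 13 mm up and down from this point. The key stands upright, blade down, z up along it. A half turn about z makes no difference to it. 60 g.
- key_blue_tip (a point): Lower end of the blue key's blade on its axis, 51 mm below the centre of its head and 25 mm below the collar's underside.
- key_blue: The blue key; origin on its axis at the underside of its stop collar (20 mm across, 3 mm thick), 26 mm below the head's centre. Below the collar a round shank 4.5 mm thick and at its end a flat bit 16 mm wide (y), 4.5 mm thick (x), 8 mm high with a rounded end. Fully home, the collar lies on the blue plate.
- key_red: Key of the same shape with a red head (origin on its axis at the collar's underside, 26 mm below the centre of its head); it belongs to another lock and stays in the block.
- box_lid (a joint): Opening angle of the box's lid in rad, 0 shut.
- paprika: Glass spice jar with a red cap, 42 mm across, 108 mm high, standing; bystander.
- tea: Reddish brown tea carton 102 x 53 x 60 mm, standing; bystander.
- green_tea: Green tea carton 107 x 55 x 52 mm, standing; bystander.

How it is judged:
By the outcome, as a careful person would: the job done as asked, in the order asked, and still so for the second after the job is handed in, while the arm keeps its last pose, push and grip.
It also fails if it takes over 54 s, if anything falls off the work surface, if the arm or the gripper's body presses on something with over 40 N, if the wrist force passes 120 N, or if a joint passes its speed limit or range.

## Working session

There is one attempt and no reset: what is moved stays moved. The work goes in short steps, Python scripts to look and compute and a tool call to move; the robot and the scene stay as the last step left them, time stands still between calls to the robot, and variables do not carry over. Pictures are saved under pics/ and viewed, at most 10 in all, crops included, and the job is handed in when it is done.

Besides the shell and the picture viewer there is one more tool, called after ">>>" by a JSON object that holds its "name" and its "arguments", one argument or row to a line. move_arm: Moves the arm, as the interface text tells. Its arguments: {"type":"object","properties":{"deltas":{"type":"array"},"force":{"type":"number"}},"required":["deltas"]}

```bash
mkdir -p pics; cat > h.py <<'E'
import numpy as np, cv2
from rig import robot
from scipy.spatial.transform import Rotation as R
def snap(n,f):
    im=robot.get_image(n); cv2.imwrite('pics/'+f+'.png',im[:,:,::-1]); return im
def cal(n):
    c=robot.get_calibration(n); K=np.array([[c['fx'],0,c['cx']],[0,c['fy'],c['cy']],[0,0,1]])
    return K,np.array(c['D'],float),np.array(c['rvec'],float),np.array(c['tvec'],float)
def proj(n,P,C=None):
    K,D,r,t=C or cal(n); return cv2.projectPoints(np.array(P,float).reshape(-1,3),r,t,K,D)[0].reshape(-1,2)
def onz(n,uv,z,C=None):
    K,D,r,t=C or cal(n); Rm=cv2.Rodrigues(r)[0]
    p=cv2.undistortPoints(np.array(uv,float).reshape(-1,1,2),K,D).reshape(-1,2)
    d=np.c_[p,np.ones(len(p))]@Rm; o=-Rm.T@t
    return o+d*((z-o[2])/d[:,2])[:,None]
def tool():
    s=robot.state(); q=s['orientation']; return np.array(s['tcp_pos']),R.from_quat([q[1],q[2],q[3],q[0]])
E
python3 - <<'E'
from h import *
print(robot.pinch_z, robot.state())
snap('scene','s0');snap('top','t0')
for n in('scene','top','wrist'): K,D,r,t=cal(n);print(n,K[0,0],-cv2.Rodrigues(r)[0].T@t)
E
```

```text
-0.0187 {'time': 0.0, 'joint_positions': array([-1.41258182e+00,  4.91589691e-01,  1.55943685e+00,  3.74403787e-05,
        1.09170058e+00, -1.05677133e-01]), 'qd': array([-0.00131475,  0.00029431,  0.00139907, -0.00035153, -0.00142637,
       -0.00127336]), 'joint_efforts': array([ 4.59536706e-03, -6.18431354e+01, -2.61594057e+01,  3.33275398e-05,
        4.06880281e-03,  3.51066163e-06]), 'tcp_pos': array([ 0.16296883, -0.60311393,  0.19681338]), 'orientation': array([-5.67475639e-04,  9.91308749e-01,  1.31554711e-01,  1.70308761e-06]), 'wrist_force': array([ 0.54241562, -0.02852571,  0.80125164]), 'wrist_torque': array([0.00594734, 0.00569401, 0.01342362]), 'finger_force': 0.0, 'gripper_width': 0.08551803540988498}
scene 365.0699431746665 [0.19535166 0.62025475 0.48431145]
top 445.51225624075295 [ 0.53253071 -0.02503234  1.27412895]
wrist 300.9420083672993 [ 0.23859519 -0.58233886  0.37374496]
```

View pics/s0.png

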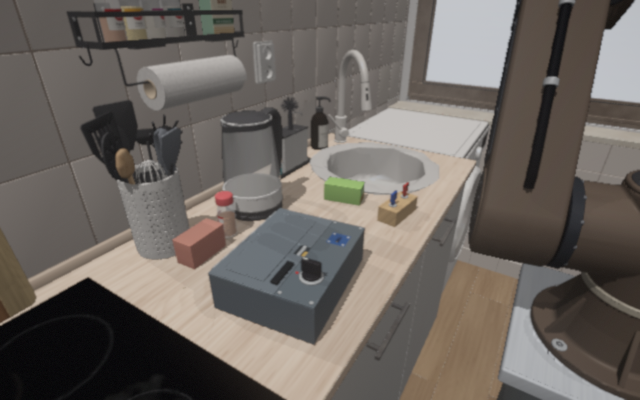

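View pics/t0.png

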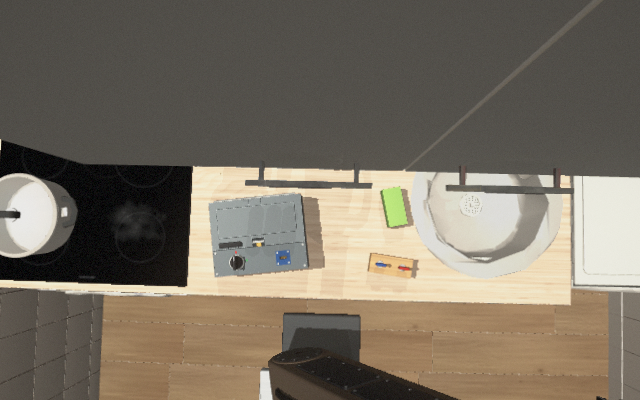

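The scene view shows the box (290,260), snib (311,270), blue keyhole plate (340,239) and key block (397,208). The top view shows snib (237,262), blue plate (283,258), blue key (383,265) and red key (404,268).

```bash
python3 - <<'E'
from h import *
im=cv2.imread('pics/t0.png')
a=cv2.resize(im[185:285,205:315],None,fx=5,fy=5,interpolation=cv2.INTER_CUBIC)
b=cv2.resize(im[240:290,360:425],None,fx=5,fy=5,interpolation=cv2.INTER_CUBIC)
o=np.zeros((500,800,3),np.uint8);o[:,:550]=a;o[:250,550:]=b[:,:250]
cv2.imwrite('pics/t0c.png',o)
print(onz('top',[[237,262]],.12),onz('top',[[283,258]],.085),onz('top',[[383,265],[404,268]],.095))
E
```

```text
[[0.45671799 0.21134975 0.12      ]] [[0.46878515 0.09596247 0.085     ]] [[ 0.45866406 -0.16855387  0.095     ]
 [ 0.45236617 -0.22377835  0.095     ]]
```

View pics/t0c.png

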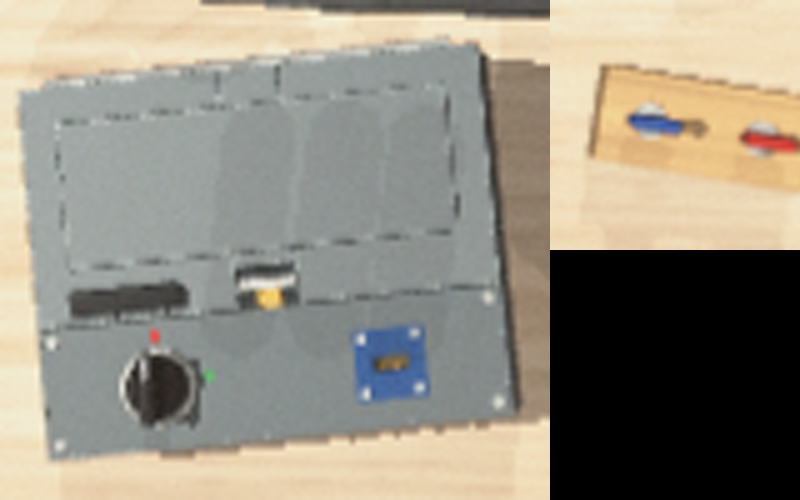

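The crop shows the snib base centre at about (158,388) with its bar towards the red dot (155,337). The green dot is at (209,377) and the plate centre at (391,363). The block shows the blue key on the left and the red key on the right.

```bash
python3 - <<'E'
from h import *
def c(p,o): return [((x+.5)/5-.5+o[0],(y+.5)/5-.5+o[1]) for x,y in p]
A=onz('top',c([(21,92),(478,42),(518,410),(52,458),(391,363),(45,330),(490,287)],(205,185)),.085)
print(A.round(4))
for i,j in((1,0),(2,3),(6,5)): d=A[j]-A[i];print('yaw',np.arctan2(-d[0],d[1]))
print(A[:4].mean(0))
print(onz('top',c([(158,388)],(205,185)),.094),onz('top',c([(155,337),(209,377)],(205,185)),.085))
B=onz('top',c([(52,64),(240,96)],(360,240)),.042);print(B);d=B[0]-B[1];print(np.arctan2(-d[0],d[1]))
E
```

```text
[[0.61   0.3014 0.085 ]
 [0.6435 0.0556 0.085 ]
 [0.4481 0.0282 0.085 ]
 [0.4149 0.276  0.085 ]
 [0.4709 0.0966 0.085 ]
 [0.4827 0.2827 0.085 ]
 [0.5127 0.0451 0.085 ]]
yaw 0.13573171732451464
yaw 0.13302898282962028
yaw 0.12552304435082748
[0.52911981 0.16533297 0.085     ]
[[0.45441723 0.21878337 0.094     ]] [[0.48084051 0.22333519 0.085     ]
 [0.46050462 0.19353351 0.085     ]]
[[ 0.48877549 -0.13861775  0.042     ]
 [ 0.47414195 -0.24215128  0.042     ]]
-0.1404110622314581
```

```bash
cat >> h.py <<'E'
def delta(pos,yaw,spin=0):
    p,Rt=tool(); d=Rt.inv().apply(np.array(pos)-p)/.12
    x=[np.cos(yaw),np.sin(yaw),0];y=[np.sin(yaw),-np.cos(yaw),0]
    Rg=R.from_matrix(np.array([x,y,[0,0,-1]]).T)
    w=(Rt.inv()*Rg).as_rotvec()/(np.pi/2)
    print('t',d.round(3),'w',w.round(4),'p',p.round(4),'yaw',np.arctan2(Rt.as_matrix()[1,0],Rt.as_matrix()[0,0]).round(4))
E
python3 -c "
from h import *
delta([.46,-.26,.17],1.43); delta([.30,-.45,.19],.8)"
```

```text
t [ 3.135 -2.115  0.227] w [-5.000e-04 -4.000e-04 -7.424e-01] p [ 0.163  -0.6031  0.1969] yaw 0.2638
t [ 1.435 -0.934  0.059] w [-6.000e-04 -2.000e-04 -3.413e-01] p [ 0.163  -0.6031  0.1969] yaw 0.2638
```

>>> {"name": "move_arm", "arguments": {
  "deltas": [
    {"tx": 0.4,"ty": -0.28,"wz": -0.1},
    {"tx": 0.8,"ty": -0.56,"wz": -0.2},
    {"tx": 1,"ty": -0.7,"tz": 0.1,"wz": -0.25}
  ]
}}

```text
schema error: expected keys tx, ty, tz, wx, wy, wz, claw
```

>>> {"name": "move_arm", "arguments": {
  "deltas": [
    {"tx": 0.5,"ty": -0.15,"wz": -0.12},
    {"tx": 1,"ty": -0.3,"tz": 0.1,"wz": -0.25}
  ]
}}

```text
schema error: expected keys tx, ty, tz, wx, wy, wz, claw
```

```bash
python3 -c "
from h import *
delta([.46,-.26,.17],1.43)"
```

```text
t [ 3.135 -2.115  0.227] w [-5.000e-04 -4.000e-04 -7.424e-01] p [ 0.163  -0.6031  0.1969] yaw 0.2638
```

>>> {"name": "move_arm", "arguments": {
  "deltas": [
    {"tx": 0.4,"ty": -0.28,"tz": 0,"wx": 0,"wy": 0,"wz": -0.1,"claw": 0},
    {"tx": 0.8,"ty": -0.56,"tz": 0.05,"wx": 0,"wy": 0,"wz": -0.2,"claw": 0},
    {"tx": 1,"ty": -0.7,"tz": 0.1,"wx": 0,"wy": 0,"wz": -0.25,"claw": 0}
  ]
}}

```text
time: 0.48
tcp_pos: [0.2582, -0.4888, 0.1852]
orientation: [-0.0, 0.946, 0.325, 0.0]
wrist_force: [-0.2, -0.5, -0.3]
gripper_width: 0.0425
finger_force: 0.0
```

>>> {"name": "move_arm", "arguments": {
  "deltas": [
    {"tx": 0.5,"ty": -0.15,"tz": 0.05,"wx": 0,"wy": 0,"wz": -0.12,"claw": 0},
    {"tx": 1,"ty": -0.3,"tz": 0.1,"wx": 0,"wy": 0,"wz": -0.25,"claw": 0}
  ]
}}

```text
time: 0.72
tcp_pos: [0.3302, -0.3884, 0.1731]
orientation: [-0.0, 0.869, 0.495, 0.0]
wrist_force: [0.4, -1.7, 0.3]
gripper_width: 0.0426
finger_force: 0.0
```

```bash
python3 -c "
from h import *
delta([.46,-.26,.17],1.43)"
```

```text
t [1.472 0.386 0.026] w [-1.000e-04 -1.000e-04 -2.504e-01] p [ 0.3302 -0.3884  0.1731] yaw 1.0367
```

>>> {"name": "move_arm", "arguments": {
  "deltas": [
    {"tx": 0.35,"ty": 0.13,"tz": 0,"wx": 0,"wy": 0,"wz": -0.1,"claw": 0},
    {"tx": 0.7,"ty": 0.26,"tz": 0,"wx": 0,"wy": 0,"wz": -0.2,"claw": 0},
    {"tx": 1,"ty": 0.39,"tz": 0.02,"wx": 0,"wy": 0,"wz": -0.25,"claw": 0},
    {"tx": 1,"ty": 0.39,"tz": 0.02,"wx": 0,"wy": 0,"wz": -0.25,"claw": 0}
  ]
}}

```text
time: 1.23
tcp_pos: [0.4327, -0.3094, 0.1707]
orientation: [-0.0, 0.756, 0.655, 0.0]
wrist_force: [-0.3, 0.3, -0.4]
gripper_width: 0.0428
finger_force: 0.0
```

```bash
python3 - <<'E'
from h import *
import pickle
pickle.dump((tool()[0],cal('wrist')),open('w1.pkl','wb'))
im=snap('wrist','w1')
print(proj('wrist',[[.459,-.169,.081],[.452,-.224,.081],[.47,.097,.085]]))
delta([.45,.0,.22],2.3)
E
```

```text
[[ 328.74268482   18.59625028]
 [ 329.54575893   94.63426267]
 [ 274.11235295 -637.15846309]]
t [ 2.58  -0.223 -0.41 ] w [-3.000e-04 -4.000e-04 -5.565e-01] p [ 0.4317 -0.3102  0.1707] yaw 1.4258
```

View pics/w1.png

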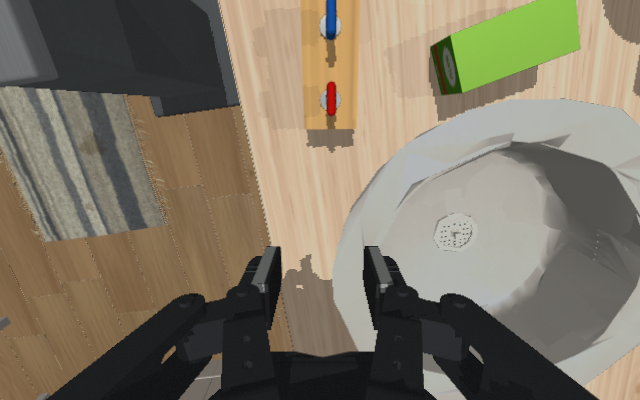

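The wrist view shows the blue key at (331,18) and the red key at (332,97), both where predicted. I'm moving on to the snib.

>>> {"name": "move_arm", "arguments": {
  "deltas": [
    {"tx": 0.25,"ty": 0,"tz": -0.1,"wx": 0,"wy": 0,"wz": -0.11,"claw": 0},
    {"tx": 0.5,"ty": 0,"tz": -0.2,"wx": 0,"wy": 0,"wz": -0.22,"claw": 0},
    {"tx": 0.8,"ty": 0,"tz": -0.25,"wx": 0,"wy": 0,"wz": -0.33,"claw": 0},
    {"tx": 1,"ty": 0,"tz": -0.25,"wx": 0,"wy": 0,"wz": -0.44,"claw": 0},
    {"tx": 1,"ty": 0,"tz": -0.25,"wx": 0,"wy": 0,"wz": -0.5,"claw": 0}
  ]
}}

```text
time: 1.9
tcp_pos: [0.4482, -0.1917, 0.2013]
orientation: [-0.0, 0.448, 0.894, -0.0]
wrist_force: [0.1, 0.4, 0.2]
gripper_width: 0.0428
finger_force: 0.0
```

>>> {"name": "move_arm", "arguments": {
  "deltas": [
    {"tx": 0.35,"ty": 0.25,"tz": 0,"wx": 0,"wy": 0,"wz": -0.1,"claw": 0},
    {"tx": 0.7,"ty": 0.5,"tz": 0,"wx": 0,"wy": 0,"wz": -0.2,"claw": 0},
    {"tx": 1,"ty": 0.75,"tz": 0,"wx": 0,"wy": 0,"wz": -0.3,"claw": 0}
  ]
}}

```text
time: 2.28
tcp_pos: [0.4488, -0.0418, 0.2011]
orientation: [-0.0, 0.227, 0.974, -0.0]
wrist_force: [0.7, 0.3, 0.8]
gripper_width: 0.0425
finger_force: 0.0
```

>>> {"name": "move_arm", "arguments": {
  "deltas": [
    {"tx": 0.17,"ty": 0.35,"tz": 0,"wx": 0,"wy": 0,"wz": -0.1,"claw": 0},
    {"tx": 0.35,"ty": 0.7,"tz": 0,"wx": 0,"wy": 0,"wz": -0.2,"claw": 0},
    {"tx": 0.5,"ty": 1,"tz": 0,"wx": 0,"wy": 0,"wz": -0.3,"claw": 0}
  ]
}}

```text
time: 2.65
tcp_pos: [0.4488, 0.0924, 0.2011]
orientation: [-0.0, -0.007, 1.0, -0.0]
wrist_force: [0.5, 0.2, 1.0]
gripper_width: 0.0428
finger_force: 0.0
```

```bash
python3 -c "
from h import *
delta([.4544,.2188,.15],np.pi+.15); print(robot.state()['joint_positions'])"
```

```text
t [-0.061  1.052  0.426] w [-0.0001 -0.     -0.0867] p [0.4488 0.0924 0.2011] yaw -3.1278
[ 5.89138439e-02  2.49856711e-01  1.94481181e+00 -2.61301543e-04
  9.46976373e-01 -1.52556782e+00]
```

>>> {"name": "move_arm", "arguments": {
  "deltas": [
    {"tx": -0.02,"ty": 0.35,"tz": 0.1,"wx": 0,"wy": 0,"wz": -0.04,"claw": 0},
    {"tx": -0.04,"ty": 0.7,"tz": 0.3,"wx": 0,"wy": 0,"wz": -0.087,"claw": 0},
    {"tx": -0.06,"ty": 1,"tz": 0.4,"wx": 0,"wy": 0,"wz": -0.087,"claw": 0},
    {"tx": -0.06,"ty": 1,"tz": 0.4,"wx": 0,"wy": 0,"wz": -0.087,"claw": 0}
  ]
}}

```text
time: 3.15
tcp_pos: [0.4548, 0.2125, 0.152]
orientation: [-0.001, -0.074, 0.997, -0.0]
wrist_force: [-0.7, 0.2, -0.2]
gripper_width: 0.0424
finger_force: 0.0
```

```bash
python3 - <<'E'
from h import *
import pickle
C=cal('wrist');pickle.dump((tool()[0],C),open('w2.pkl','wb'))
im=snap('wrist','w2')
print(proj('wrist',[[.4544,.2188,.12],[.4544,.2188,.094],[.4709,.0966,.085]]))
delta([.4544,.2188,.10],np.pi+.133)
E
```

```text
[[330.78237143 215.1069896 ]
 [329.90987947 204.35454686]
 [184.14836879 199.3842251 ]]
t [-0.005  0.06   0.438] w [-0.0003 -0.0008  0.0091] p [0.4549 0.2116 0.1526] yaw -2.9943
```

View pics/w2.png

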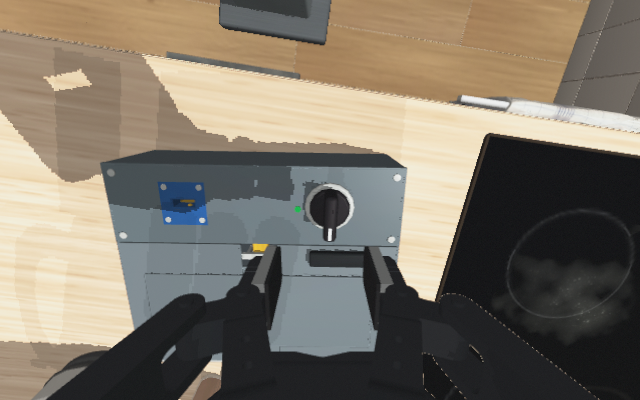

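Snib base is at (330,206), within 2 px of the prediction. The white mark is at (329,234), aligned with the tool, and the plate is at (183,203). Descending and gripping.

>>> {"name": "move_arm", "arguments": {
  "deltas": [
    {"tx": -0.01,"ty": 0.06,"tz": 0.15,"wx": 0,"wy": 0,"wz": 0.009,"claw": 0},
    {"tx": -0.01,"ty": 0.06,"tz": 0.3,"wx": 0,"wy": 0,"wz": 0.009,"claw": 0},
    {"tx": -0.01,"ty": 0.06,"tz": 0.445,"wx": 0,"wy": 0,"wz": 0.009,"claw": 0},
    {"tx": -0.01,"ty": 0.06,"tz": 0.445,"wx": 0,"wy": 0,"wz": 0.009,"claw": 0},
    {"tx": -0.01,"ty": 0.06,"tz": 0.445,"wx": 0,"wy": 0,"wz": 0.009,"claw": 1},
    {"tx": -0.01,"ty": 0.06,"tz": 0.445,"wx": 0,"wy": 0,"wz": 0.009,"claw": 1},
    {"tx": -0.01,"ty": 0.06,"tz": 0.445,"wx": 0,"wy": 0,"wz": 0.009,"claw": 1},
    {"tx": -0.01,"ty": 0.06,"tz": 0.445,"wx": 0,"wy": 0,"wz": 0.009,"claw": 1}
  ],
  "force": 50
}}

```text
time: 4.2
tcp_pos: [0.4553, 0.2193, 0.0999]
orientation: [0.0, -0.067, 0.998, -0.0]
wrist_force: [-0.5, -0.2, -0.5]
gripper_width: -0.0
finger_force: 0.0
```

```bash
python3 -c "
from h import *
s=robot.state();print(s['tcp_pos'],s['wrist_force'],s['wrist_torque'],s['gripper_width'],s['finger_force'])"
```

```text
[0.4552655  0.21926426 0.0998681 ] [-0.49478629 -0.16997222 -0.53475847] [ 0.02033731  0.03205776 -0.02368611] -2.4477943958968774e-05 0.0
```

```bash
python3 - <<'E'
from h import *
a=snap('wrist','w3')
b=snap('scene','s3')
o=np.vstack([a[130:360,130:530],cv2.resize(b[190:330,210:410],(400,280),interpolation=cv2.INTER_CUBIC)])
cv2.imwrite('pics/c3.png',o[:,:,::-1])
print(proj('wrist',[.455,.219,.1]),proj('scene',[[.4544,.2188,.12],[.4553,.2193,.0999]]))
E
```

```text
[[320.4639895  231.51556651]] [[312.16996814 260.31147383]
 [311.61013555 270.07067776]]
```

View pics/c3.png

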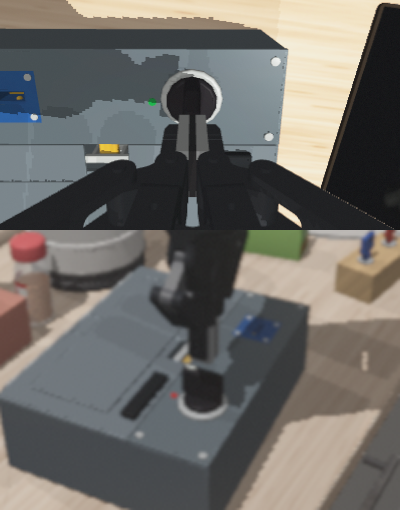

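```bash
python3 - <<'E'
from h import *
import pickle
p,Rt=tool()
for z in(0,-.01,-.02,-.03): 
  q=p+Rt.apply([0,0,z]);print(z,proj('wrist',q)-[130,130],(proj('scene',q)-[210,190])*2+[0,230])
print((proj('scene',[[.4544,.2188,.12],[.4544,.2188,.094]])-[210,190])*2+[0,230])
b=cv2.imread('pics/s3.png')[225:305,260:360];a=cv2.imread('pics/w3.png')[190:290,270:370]
cv2.imwrite('pics/c4.png',np.hstack([cv2.resize(b,(500,400),interpolation=cv2.INTER_CUBIC),cv2.resize(a[:, 10:85],(300,400),interpolation=cv2.INTER_CUBIC)]))
E
```

```text
0 [[190.86082941 101.76843722]] [[203.28687523 390.29872613]]
-0.01 [[190.80414403 108.29073619]] [[203.21791906 380.65063692]]
-0.02 [[190.74116075 115.53654909]] [[203.14790682 370.84591937]]
-0.03 [[190.67076557 123.63364576]] [[203.07681498 360.8808513 ]]
[[204.33993629 370.62294765]
 [204.4993489  395.80386159]]
```

View pics/c4.png

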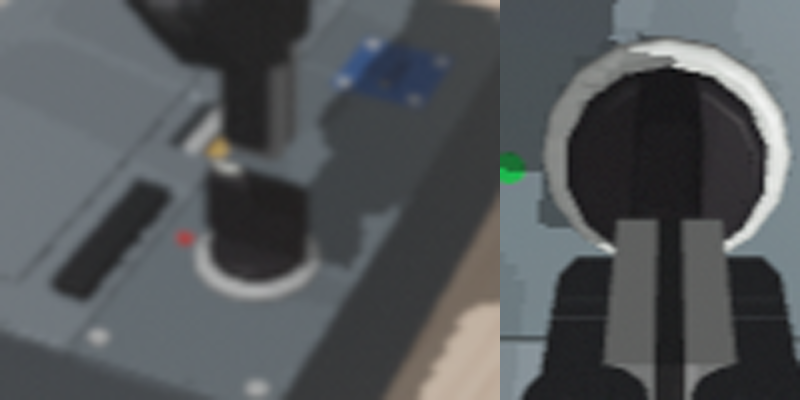

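The picture shows the closed fingers ending about 20–28 mm short of the reported TCP, just above the bar. I'll open, go lower and grip again.

>>> {"name": "move_arm", "arguments": {
  "deltas": [
    {"tx": 0,"ty": 0,"tz": 0,"wx": 0,"wy": 0,"wz": 0,"claw": 0},
    {"tx": 0,"ty": 0,"tz": 0,"wx": 0,"wy": 0,"wz": 0,"claw": 0},
    {"tx": 0,"ty": 0,"tz": 0,"wx": 0,"wy": 0,"wz": 0,"claw": 0},
    {"tx": 0,"ty": 0,"tz": 0.05,"wx": 0,"wy": 0,"wz": 0,"claw": 0},
    {"tx": 0,"ty": 0,"tz": 0.1,"wx": 0,"wy": 0,"wz": 0,"claw": 0},
    {"tx": 0,"ty": 0,"tz": 0.15,"wx": 0,"wy": 0,"wz": 0,"claw": 0},
    {"tx": 0,"ty": 0,"tz": 0.15,"wx": 0,"wy": 0,"wz": 0,"claw": 0}
  ],
  "force": 50
}}

```text
time: 5.18
tcp_pos: [0.455, 0.2191, 0.081]
orientation: [-0.001, -0.066, 0.998, -0.0]
wrist_force: [-0.2, -0.1, 0.5]
gripper_width: 0.0432
finger_force: 0.0
```

>>> {"name": "move_arm", "arguments": {
  "deltas": [
    {"tx": 0,"ty": 0,"tz": 0,"wx": 0,"wy": 0,"wz": 0,"claw": 1},
    {"tx": 0,"ty": 0,"tz": 0,"wx": 0,"wy": 0,"wz": 0,"claw": 1},
    {"tx": 0,"ty": 0,"tz": 0,"wx": 0,"wy": 0,"wz": 0,"claw": 1},
    {"tx": 0,"ty": 0,"tz": 0,"wx": 0,"wy": 0,"wz": 0,"claw": 1}
  ],
  "force": 50
}}

```text
time: 5.68
tcp_pos: [0.4554, 0.219, 0.0819]
orientation: [0.0, -0.066, 0.998, -0.0]
wrist_force: [0.2, -5.1, 4.5]
gripper_width: 0.0077
finger_force: 49.1
```

>>> {"name": "move_arm", "arguments": {
  "deltas": [
    {"tx": 0,"ty": 0,"tz": 0,"wx": 0,"wy": 0,"wz": 0.11,"claw": 1},
    {"tx": 0,"ty": 0,"tz": 0,"wx": 0,"wy": 0,"wz": 0.22,"claw": 1},
    {"tx": 0,"ty": 0,"tz": 0,"wx": 0,"wy": 0,"wz": 0.33,"claw": 1},
    {"tx": 0,"ty": 0,"tz": 0,"wx": 0,"wy": 0,"wz": 0.44,"claw": 1},
    {"tx": 0,"ty": 0,"tz": 0,"wx": 0,"wy": 0,"wz": 0.55,"claw": 1},
    {"tx": 0,"ty": 0,"tz": 0,"wx": 0,"wy": 0,"wz": 0.66,"claw": 1},
    {"tx": 0,"ty": 0,"tz": 0,"wx": 0,"wy": 0,"wz": 0.77,"claw": 1},
    {"tx": 0,"ty": 0,"tz": 0,"wx": 0,"wy": 0,"wz": 0.86,"claw": 1}
  ]
}}

```text
time: 6.68
tcp_pos: [0.4562, 0.22, 0.082]
orientation: [0.001, 0.574, 0.819, 0.001]
wrist_force: [4.0, 3.4, -0.6]
gripper_width: 0.0078
finger_force: 48.8
```

```bash
python3 -c "
from h import *
s=robot.state();print(s['tcp_pos'],s['wrist_force'],s['wrist_torque'],s['gripper_width'],s['finger_force']);delta([.455,.219,.08],np.pi+.133-1.4)"
```

```text
[0.45624761 0.22003643 0.08200065] [ 3.99190332  3.35851692 -0.56051055] [ 0.67771076 -0.61621408 -0.03539661] 0.00784652107990619 48.787264823913574
t [-0.005 -0.013  0.017] w [ 0.0018 -0.0003  0.0279] p [0.4562 0.22   0.082 ] yaw 1.9184
```

>>> {"name": "move_arm", "arguments": {
  "deltas": [
    {"tx": 0,"ty": 0,"tz": 0,"wx": 0,"wy": 0,"wz": 0.05,"claw": 1},
    {"tx": 0,"ty": 0,"tz": 0,"wx": 0,"wy": 0,"wz": 0.07,"claw": 1},
    {"tx": 0,"ty": 0,"tz": 0,"wx": 0,"wy": 0,"wz": 0.07,"claw": 1}
  ]
}}

```text
time: 7.05
tcp_pos: [0.4563, 0.22, 0.082]
orientation: [0.001, 0.616, 0.788, 0.001]
wrist_force: [3.7, 3.9, -0.0]
gripper_width: 0.0075
finger_force: 49.8
```

```bash
python3 -c "
from h import *
s=robot.state();print(s['wrist_force'],s['wrist_torque'],s['gripper_width'],s['finger_force']);delta([.455,.219,.08],np.pi+.133-1.4)"
```

```text
[ 3.67536705  3.87976331 -0.04553431] [ 0.70124113 -0.58432264  0.48014052] 0.007459847738600144 49.753071301965974
t [-0.006 -0.013  0.017] w [ 0.002  -0.0002 -0.0384] p [0.4563 0.22   0.082 ] yaw 1.8143
```

At the stop: 0.48 N m of reaction. Now release, lift and head for the key, checking the snib on the way.

>>> {"name": "move_arm", "arguments": {
  "deltas": [
    {"tx": 0,"ty": 0,"tz": 0,"wx": 0,"wy": 0,"wz": 0,"claw": 0},
    {"tx": 0,"ty": 0,"tz": 0,"wx": 0,"wy": 0,"wz": 0,"claw": 0},
    {"tx": 0,"ty": 0,"tz": 0,"wx": 0,"wy": 0,"wz": 0,"claw": 0},
    {"tx": 0,"ty": 0,"tz": -0.3,"wx": 0,"wy": 0,"wz": 0,"claw": 0},
    {"tx": 0,"ty": 0,"tz": -0.7,"wx": 0,"wy": 0,"wz": 0,"claw": 0},
    {"tx": -0.4,"ty": 0,"tz": -0.8,"wx": 0,"wy": 0,"wz": 0,"claw": 0},
    {"tx": -0.8,"ty": -0.15,"tz": -0.8,"wx": 0,"wy": 0,"wz": 0,"claw": 0},
    {"tx": -1,"ty": -0.2,"tz": -0.8,"wx": 0,"wy": 0,"wz": 0,"claw": 0}
  ]
}}

```text
time: 8.05
tcp_pos: [0.4603, 0.0951, 0.1779]
orientation: [0.0, 0.617, 0.787, -0.0]
wrist_force: [0.1, 0.0, -0.0]
gripper_width: 0.0428
finger_force: 0.0
```

>>> {"name": "move_arm", "arguments": {
  "deltas": [
    {"tx": -0.4,"ty": -0.1,"tz": 0,"wx": 0,"wy": 0,"wz": 0,"claw": 0},
    {"tx": -0.8,"ty": -0.2,"tz": 0,"wx": 0,"wy": 0,"wz": 0,"claw": 0},
    {"tx": -1,"ty": -0.25,"tz": 0,"wx": 0,"wy": 0,"wz": 0,"claw": 0},
    {"tx": -1,"ty": -0.25,"tz": 0,"wx": 0,"wy": 0,"wz": 0,"claw": 0}
  ]
}}

```text
time: 8.55
tcp_pos: [0.4605, -0.0279, 0.1776]
orientation: [-0.0, 0.617, 0.787, -0.0]
wrist_force: [0.7, -0.3, 0.4]
gripper_width: 0.0427
finger_force: 0.0
```

```bash
python3 - <<'E'
from h import *
import pickle
C=cal('wrist');pickle.dump((tool()[0],C),open('w4.pkl','wb'))
im=snap('wrist','w4')
print(proj('wrist',[[.4544,.2188,.12],[.4544,.2188,.094],[.4709,.0966,.085]]))
p,Rt=tool()
for z in (0,-.01,-.02,-.03,-.04): print(z,proj('wrist',p+Rt.apply([[-.011,.0213,z],[.011,.0213,z],[.011,-.0213,z]])).round(1).tolist())
delta([.459,-.169,.15],1.43)
E
```

```text
[[ 411.51894495 -193.17971919]
 [ 400.12803635 -154.84280545]
 [ 368.76623953   55.60614288]]
0 [[352.3, 250.5], [353.4, 218.7], [285.4, 218.8]]
-0.01 [[353.9, 257.8], [355.0, 224.6], [283.4, 224.7]]
-0.02 [[355.6, 266.0], [356.9, 231.2], [281.3, 231.3]]
-0.03 [[357.6, 275.1], [359.0, 238.6], [278.9, 238.6]]
-0.04 [[359.8, 285.3], [361.4, 246.9], [276.1, 246.9]]
t [-1.146 -0.294  0.23 ] w [-2.000e-04 -1.000e-04  2.432e-01] p [ 0.4604 -0.027   0.1776] yaw 1.812
```

View pics/w4.png

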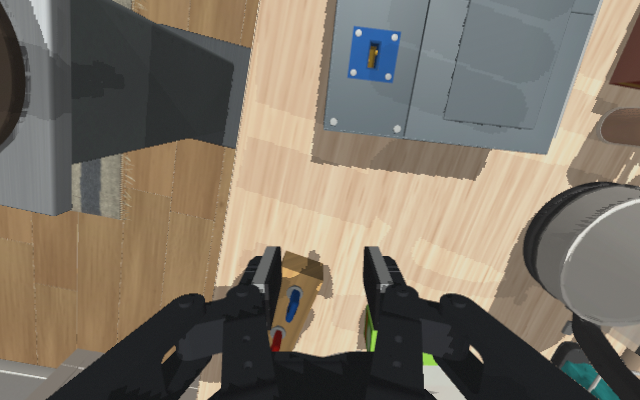

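Snib not in view here. Keyhole plate is centred at (374,55), about 5 px right of the prediction. The blue key head is at (293,305).

```bash
python3 - <<'E'
from h import *
import pickle
C4=pickle.load(open('w4.pkl','rb'))[1];C2=pickle.load(open('w2.pkl','rb'))[1];C1=pickle.load(open('w1.pkl','rb'))[1]
print('lock w4',onz('',[[374.2,54.8]],.085,C4),'w2',onz('',[[183,203]],.085,C2))
print('key w4',onz('',[[293,305]],.081,C4),'w1 blue,red',onz('',[[331,18],[332,97]],.081,C1))
print('top',onz('top',[[(650-550+.5)/5-.5+360,(122.5)/5-.5+240]],.081))
E
```

```text
lock w4 [[0.47518773 0.09723291 0.085     ]] w2 [[0.47395917 0.09682207 0.085     ]]
key w4 [[ 0.4612957 -0.1546843  0.081    ]] w1 blue,red [[ 0.46145873 -0.16799206  0.081     ]
 [ 0.4545648  -0.22528238  0.081     ]]
top [[ 0.46017597 -0.1611788   0.081     ]]
```

>>> {"name": "move_arm", "arguments": {
  "deltas": [
    {"tx": -0.4,"ty": -0.12,"tz": 0.1,"wx": 0,"wy": 0,"wz": 0.1,"claw": 0},
    {"tx": -0.8,"ty": -0.22,"tz": 0.25,"wx": 0,"wy": 0,"wz": 0.2,"claw": 0},
    {"tx": -1,"ty": -0.27,"tz": 0.4,"wx": 0,"wy": 0,"wz": 0.243,"claw": 0},
    {"tx": -1,"ty": -0.27,"tz": 0.4,"wx": 0,"wy": 0,"wz": 0.243,"claw": 0}
  ]
}}

```text
time: 9.1
tcp_pos: [0.4576, -0.1509, 0.1286]
orientation: [-0.001, 0.755, 0.656, -0.0]
wrist_force: [-0.6, 0.9, -0.4]
gripper_width: 0.0428
finger_force: 0.0
```

```bash
python3 - <<'E'
from h import *
import pickle
C=cal('wrist');pickle.dump((tool()[0],C),open('w5.pkl','wb'))
im=snap('wrist','w5')
cv2.imwrite('pics/w5c.png',cv2.resize(im[190:350,220:420,::-1],(800,600),interpolation=cv2.INTER_CUBIC)[:, :])
im2=snap('scene','s5')
print(proj('wrist',[[.461,-.16,.081],[.461,-.16,.068]]))
delta([.461,-.16,.13],1.43)
E
```

```text
[[325.72800191 222.13845648]
 [325.54548606 216.55387739]]
t [-0.08   0.036 -0.001] w [-0.0002 -0.0001  0.0025] p [ 0.4581 -0.1499  0.1299] yaw 1.4338
```

View pics/w5.png

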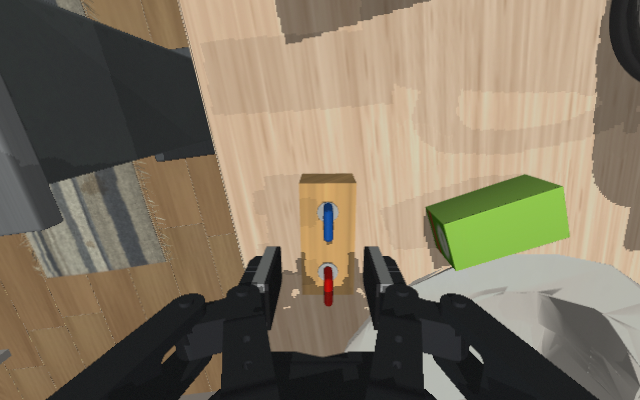

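The blue head spans about (328,204–242), its collar is around (327,212), and the red key is at (328,285). I'll fit the blue head numerically.

```bash
cat >> h.py <<'E'
def mask(im,box,col='b'):
    u0,v0,u1,v1=box; a=im[v0:v1,u0:u1].astype(int); r,g,b=a[...,0],a[...,1],a[...,2]
    m=(b>1.6*r)&(b>1.3*g)&(b>60) if col=='b' else (r>1.8*g)&(r>1.8*b)&(r>70)
    v,u=np.nonzero(m); return np.array([u.min()+u0,v.min()+v0,u.max()+u0+1,v.max()+v0+1,m.sum()])-[.5,.5,.5,.5,0]
def headbox(c,yaw,C):
    P=[[a*.004,b*.014,e*.013] for a in(-1,1) for b in(-1,1) for e in(-1,1)]
    q=proj('',R.from_euler('z',yaw).apply(P)+c,C); return np.r_[q.min(0),q.max(0)]
E
python3 - <<'E'
from h import *
import pickle
from scipy.optimize import least_squares
C=pickle.load(open('w5.pkl','rb'))[1]
im=cv2.imread('pics/w5.png')[:,:,::-1]
for col,box,z0 in(('b',(300,180,350,262),[.461,-.16,.068]),('r',(300,262,350,330),[.454,-.222,.068])):
    m=mask(im,box,col);print(m)
    f=least_squares(lambda p:headbox(p,-.14,C)-m[:4],z0);print(f.x.round(4),f.fun.round(1))
    f=least_squares(lambda p:headbox([*p,.068],-.14,C)-m[:4],z0[:2]);print(f.x.round(4),f.fun.round(1))
# scene check of heights
S=cal('scene');im=cv2.imread('pics/s0.png')[:,:,::-1]
m=mask(im,(386,180,401,212));print('scene',m,headbox([.461,-.162,.068],-.14,S).round(1))
E
```

```text
[323.5 202.5 332.5 241.5 327. ]
[ 0.461  -0.1728  0.0482] [-0.2  0.1  0.2 -0. ]
[ 0.4616 -0.165 ] [-0.6 -1.6  0.6  1.6]
[323.5 266.5 332.5 305.5 314. ]
[ 0.4516 -0.2427  0.0428] [ 0.2 -0.  -0.2  0. ]
[ 0.4533 -0.2264] [-0.3 -2.1  0.2  2.1]
scene [391.5 190.5 395.5 202.5  22. ] [387.9 189.4 397.4 203.6]
```

>>> {"name": "move_arm", "arguments": {
  "deltas": [
    {"tx": -0.115,"ty": 0.036,"tz": 0.2,"wx": 0,"wy": 0,"wz": 0,"claw": 0},
    {"tx": -0.115,"ty": 0.036,"tz": 0.4,"wx": 0,"wy": 0,"wz": 0,"claw": 0},
    {"tx": -0.115,"ty": 0.036,"tz": 0.6,"wx": 0,"wy": 0,"wz": 0,"claw": 0},
    {"tx": -0.115,"ty": 0.036,"tz": 0.75,"wx": 0,"wy": 0,"wz": 0,"claw": 0},
    {"tx": -0.115,"ty": 0.036,"tz": 0.85,"wx": 0,"wy": 0,"wz": 0,"claw": 0},
    {"tx": -0.115,"ty": 0.036,"tz": 0.9,"wx": 0,"wy": 0,"wz": 0,"claw": 0},
    {"tx": -0.115,"ty": 0.036,"tz": 0.9,"wx": 0,"wy": 0,"wz": 0,"claw": 0}
  ]
}}

```text
time: 10.07
tcp_pos: [0.4605, -0.165, 0.0218]
orientation: [0.0, 0.754, 0.657, -0.0]
wrist_force: [0.6, 0.4, -0.6]
gripper_width: 0.0429
finger_force: 0.0
```

>>> {"name": "move_arm", "arguments": {
  "deltas": [
    {"tx": 0,"ty": 0,"tz": 0,"wx": 0,"wy": 0,"wz": 0,"claw": 0.5},
    {"tx": 0,"ty": 0,"tz": 0,"wx": 0,"wy": 0,"wz": 0,"claw": 1},
    {"tx": 0,"ty": 0,"tz": 0,"wx": 0,"wy": 0,"wz": 0,"claw": 1},
    {"tx": 0,"ty": 0,"tz": 0,"wx": 0,"wy": 0,"wz": 0,"claw": 1},
    {"tx": 0,"ty": 0,"tz": 0,"wx": 0,"wy": 0,"wz": 0,"claw": 1}
  ],
  "force": 20
}}

```text
time: 10.7
tcp_pos: [0.4605, -0.1654, 0.0221]
orientation: [0.0, 0.754, 0.656, 0.0]
wrist_force: [-0.6, 1.3, 6.9]
gripper_width: 0.0073
finger_force: 25.5
```

>>> {"name": "move_arm", "arguments": {
  "deltas": [
    {"tx": 0,"ty": 0,"tz": 0,"wx": 0,"wy": 0,"wz": 0,"claw": 1},
    {"tx": 0,"ty": 0,"tz": 0,"wx": 0,"wy": 0,"wz": 0,"claw": 1},
    {"tx": 0,"ty": 0,"tz": -0.1,"wx": 0,"wy": 0,"wz": 0,"claw": 1},
    {"tx": 0,"ty": 0,"tz": -0.2,"wx": 0,"wy": 0,"wz": 0,"claw": 1},
    {"tx": 0,"ty": 0,"tz": -0.35,"wx": 0,"wy": 0,"wz": 0,"claw": 1},
    {"tx": 0,"ty": 0,"tz": -0.6,"wx": 0,"wy": 0,"wz": 0,"claw": 1},
    {"tx": 0,"ty": 0,"tz": -0.9,"wx": 0,"wy": 0,"wz": 0,"claw": 1},
    {"tx": 0,"ty": 0,"tz": -0.95,"wx": 0,"wy": 0,"wz": 0,"claw": 1}
  ],
  "force": 80
}}

```text
time: 11.7
tcp_pos: [0.4611, -0.1656, 0.1382]
orientation: [0.002, 0.754, 0.656, 0.001]
wrist_force: [0.0, -0.2, -1.3]
gripper_width: 0.0064
finger_force: 78.1
```

```bash
python3 - <<'E'
from h import *
import pickle
C=cal('wrist');p,Rt=tool();pickle.dump((p,C),open('w6.pkl','wb'))
im=snap('wrist','w6');snap('scene','s6')
a=cv2.resize(im[180:300,250:390,::-1],None,fx=3,fy=3,interpolation=cv2.INTER_CUBIC)
uv=proj('scene',p).ravel().astype(int);print(uv,p)
b=cv2.imread('pics/s6.png')[uv[1]-70:uv[1]+50,uv[0]-60:uv[0]+60]
b=cv2.resize(b,None,fx=3,fy=3,interpolation=cv2.INTER_CUBIC)
o=np.hstack([a,b]);cv2.imwrite('pics/c6.png',o)
print(o.shape,'crop scene origin',uv-[60,70])
print('pred head px for grasp 30mm', [proj('wrist',p+Rt.apply([0,0,z])).round(1).tolist() for z in(-.046,-.02,.005)])
delta([.4745,.097,.135],.133+np.pi/2)
E
```

```text
[396 169] [ 0.46109806 -0.16560621  0.1382259 ]
(360, 780, 3) crop scene origin [336  99]
pred head px for grasp 30mm [[[320.6, 276.0]], [[320.9, 251.6]], [[321.1, 234.1]]]
t [ 2.181 -0.186  0.01 ] w [ 0.0009  0.0005 -0.173 ] p [ 0.4604 -0.1653  0.1364] yaw 1.432
```

View pics/c6.png

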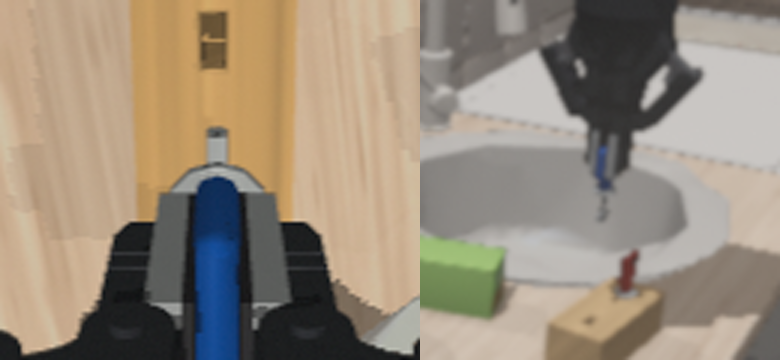

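The key is held upright, with the bit tip at about (322,224) in the full picture, where the model predicts it. Carrying it to the lock.

>>> {"name": "move_arm", "arguments": {
  "deltas": [
    {"tx": 0.35,"ty": -0.03,"tz": 0,"wx": 0,"wy": 0,"wz": -0.03,"claw": 1},
    {"tx": 0.7,"ty": -0.06,"tz": 0,"wx": 0,"wy": 0,"wz": -0.06,"claw": 1},
    {"tx": 1,"ty": -0.09,"tz": 0,"wx": 0,"wy": 0,"wz": -0.09,"claw": 1}
  ]
}}

```text
time: 12.18
tcp_pos: [0.4656, -0.0435, 0.1346]
orientation: [-0.001, 0.706, 0.709, -0.001]
wrist_force: [0.1, 0.4, -0.7]
gripper_width: 0.0063
finger_force: 78.0
```

```bash
python3 - <<'E'
from h import *
import pickle
C4=pickle.load(open('w4.pkl','rb'))[1]
c=onz('',[[347,77],[352,27],[402,33],[396,82]],.085,C4);print('plate',c.round(4).tolist())
for i,j in((0,1),(3,2)):d=c[j]-c[i];print(np.arctan2(-d[0],d[1]))
C=pickle.load(open('w6.pkl','rb'))[1]
im=cv2.imread('pics/w6.png')
p,_=pickle.load(open('w6.pkl','rb'))
x=np.array([np.cos(1.432),np.sin(1.432),0]);y=np.array([np.sin(1.432),-np.cos(1.432),0])
print('bit front low/high',proj('',[p+.008*x+[0,0,-.005],p+.008*x+[0,0,.003]],C).round(1).tolist(),'collar front',proj('',[p+.010*x+[0,0,.020]],C).round(1))
g=cv2.cvtColor(im,cv2.COLOR_BGR2GRAY);print(g[214:246,322])
delta([.4745,.097,.135],.133+np.pi/2)
E
```

```text
plate [[0.4581, 0.076, 0.085], [0.4524, 0.1121, 0.085], [0.4921, 0.1174, 0.085], [0.4987, 0.0819, 0.085]]
0.1571852546113183
0.1840283544204679
bit front low/high [[319.9, 221.2], [319.9, 225.8]] collar front [[319.8 233.8]]
[166 166 166 166 166 165 165 163 116  91  61  85 164 165 164 165 165 166
 165 162  76 117 181 165 129  40  42  42  42  40  42  43]
t [ 1.171  0.079 -0.003] w [-0.0012 -0.0004 -0.0821] p [ 0.4656 -0.0435  0.1346] yaw 1.5749
```

>>> {"name": "move_arm", "arguments": {
  "deltas": [
    {"tx": 0.35,"ty": 0.03,"tz": 0,"wx": 0,"wy": 0,"wz": -0.04,"claw": 1},
    {"tx": 0.7,"ty": 0.06,"tz": 0,"wx": 0,"wy": 0,"wz": -0.082,"claw": 1},
    {"tx": 1,"ty": 0.08,"tz": 0,"wx": 0,"wy": 0,"wz": -0.082,"claw": 1},
    {"tx": 1,"ty": 0.08,"tz": 0,"wx": 0,"wy": 0,"wz": -0.082,"claw": 1}
  ]
}}

```text
time: 12.68
tcp_pos: [0.4749, 0.0769, 0.1345]
orientation: [-0.001, 0.658, 0.753, -0.001]
wrist_force: [-0.4, 0.3, -0.6]
gripper_width: 0.0065
finger_force: 78.1
```

```bash
python3 - <<'E'
from h import *
import pickle
from scipy.optimize import least_squares
p,Rt=tool();C=cal('wrist');im=snap('wrist','w7')
print('tip pred',proj('',p+Rt.apply([[.008,0,.005],[.008,0,-.003],[.008,-.00225,.001],[.008,.00225,.001]]),C).round(1).tolist())
delta([.4745,.097,.135],.133+np.pi/2)
a=im.astype(int);r,g,b=a[...,0],a[...,1],a[...,2];m=((b>1.5*r)&(b>1.25*g)&(b>50))
m[:, :250]=0;m[:,400:]=0
for v in range(130,236,4):
    u=np.nonzero(m[v])[0]
    if len(u):print(v,u.min(),u.max(),len(u))
print('gray rows'); gr=cv2.cvtColor(im,cv2.COLOR_RGB2GRAY)
for v in range(214,232,2):print(v,gr[v,308:336])
print('plate pred',proj('',R.from_euler('z',.133).apply([[sx*.019,sy*.019,0] for sx,sy in((-1,-1),(-1,1),(1,1),(1,-1))])+[.4745,.097,.085],C).round(1).tolist())
E
```

```text
tip pred [[319.6, 220.6], [319.5, 225.2], [316.0, 222.9], [323.1, 222.9]]
t [ 0.175  0.02  -0.003] w [-0.0012 -0.      0.0003] p [0.4749 0.0758 0.1346] yaw 1.7043
162 298 348 51
166 298 348 37
170 298 347 41
174 298 347 41
178 298 347 41
182 298 347 40
186 298 347 40
190 298 347 41
194 299 347 49
198 299 347 49
202 299 346 36
206 299 346 38
gray rows
214 [121 121 121 121 122 121 120 121 120 121 121 121 121 121 121 121 120 120
 121 116 113 112 113 113 113 113 113 113]
216 [121 121 121 120 121 121 121 121 120 121 122 121 121 121 121 121 120 120
 120 120 120 121 117 113 113 112 113 113]
218 [121 121 121 120 121 121 120 121 121 121 122 121 121 121 121 121 120 121
 120 120 120 120 117 113 113 113 112 113]
220 [121 121 120 120 121 121 121 121 121 120 121 121 120 120 121 121 121 121
 120 121 121 120 120 120 121 117 113 112]
222 [120 121 121 121 122 121 121 121 121 121 119 117 116 117 117 117 119 120
 120 120 120 120 120 121 120 120 120 120]
224 [121 121 121 121 120 121 121 122 121 120 115 116 120 121 121 122 122 116
 115 120 121 121 120 121 120 121 121 120]
226 [121 120 121 121 121 121 121 121 121 121 130 177 205 206 209 210 213 174
 121 120 121 120 120 120 120 121 120 120]
228 [120 121 121 121 121 120 120 121 121 120 132 181 207 208 210 212 214 175
 120 121 120 120 121 121 120 120 120 120]
230 [121 121 121 101  76  74  75  75  75 101 130 179 207 208 210 212 214 173
 121 120 120 120 120 120 120 120 120 120]
plate pred [[299.1, 208.8], [298.0, 161.2], [348.2, 161.2], [346.9, 208.8]]
```

>>> {"name": "move_arm", "arguments": {
  "deltas": [
    {"tx": 0.175,"ty": 0.0065,"tz": 0,"wx": 0,"wy": 0,"wz": 0,"claw": 1},
    {"tx": 0.175,"ty": 0.0065,"tz": 0.15,"wx": 0,"wy": 0,"wz": 0,"claw": 1},
    {"tx": 0.175,"ty": 0.0065,"tz": 0.3,"wx": 0,"wy": 0,"wz": 0,"claw": 1},
    {"tx": 0.175,"ty": 0.0065,"tz": 0.3,"wx": 0,"wy": 0,"wz": 0,"claw": 1}
  ]
}}

```text
time: 13.22
tcp_pos: [0.4728, 0.0951, 0.0984]
orientation: [-0.001, 0.66, 0.752, -0.001]
wrist_force: [-0.2, -0.9, 0.0]
gripper_width: 0.0066
finger_force: 78.1
```

```bash
python3 - <<'E'
from h import *
ps=[]
for i in range(4):
    p,Rt=tool();C=cal('wrist');im=snap('wrist','w8_%d'%i);ps.append(p)
print(np.array(ps).round(4).tolist());p=np.mean(ps,0)
print('tip pred',proj('',p+Rt.apply([[.008,0,.005],[.008,0,-.003],[.008,-.00225,.001],[.008,.00225,.001],[.01,0,-.02]]),C).round(1).tolist())
delta([.4745,.097,.097],.133+np.pi/2)
a=im.astype(int);r,g,b=a[...,0],a[...,1],a[...,2];m=((b>1.5*r)&(b>1.25*g)&(b>50))
m[:, :250]=0;m[:,400:]=0
for v in range(176,262,4):
    u=np.nonzero(m[v])[0]
    if len(u):print(v,u.min(),u.max(),len(u))
for v in range(200,236,2):print(v,(im[v,310:334].sum(1)//3))
q=lambda z:proj('',R.from_euler('z',.133).apply([[sx*.019,sy*.019,0] for sx,sy in((-1,-1),(-1,1),(1,1),(1,-1))]+[[0,.0092,0],[0,0,0]])+[.4745,.097,z],C).round(1).tolist()
print('plate pred',q(.085))
E
```

```text
[[0.4728, 0.0951, 0.0984], [0.4733, 0.0952, 0.0992], [0.4736, 0.0954, 0.0997], [0.4738, 0.0955, 0.1]]
tip pred [[318.9, 220.5], [318.8, 225.1], [315.3, 222.7], [322.4, 222.7], [318.5, 233.0]]
t [0.01  0.007 0.026] w [ 0.0004  0.0001 -0.0014] p [0.4738 0.0957 0.1001] yaw 1.7017
200 292 349 58
204 292 349 42
208 292 349 51
212 293 348 46
216 293 348 46
220 293 348 45
224 293 348 46
228 293 348 46
232 293 348 48
236 293 348 37
240 293 348 39
244 294 348 20
248 294 348 31
252 314 330 17
256 314 330 17
260 314 330 17
200 [107 108 107 107 107 108 108 108 109 108 108 108 108 108 108 109 109 108
 108 107 108 108 108 108]
202 [107 108 106 107 108 107 108 109 108 109 108 110 108 108 107 108 109 108
 107 108 108 108 107 108]
204 [108 107 107 108 107 108 108 108 108 108 107 109 108 108 108 108 108 109
 108 108 108 108 108 107]
206 [107 108 107 109 109 108 108 109 107 108 108 107 108 107 108 108 109 108
 108 108 107 108 107 108]
208 [108 109 108 108 108 107 108 107 108 109 108 107 108 108 108 109 108 108
 107 107 109 107 106 107]
210 [108 108 109 105  99  96  96  96  97  96  98  97  97  97  98  9
[... 679 characters left out ...]
 81 141 151 125 111 121 122 123 124 125 112  93  86
  96 101 100 100 101 100]
226 [100 100 100 103  96  74  75  75 108 177 209 208 210 214 215 173  98  88
  96 101 102 101 102 102]
228 [101 101 101 102  97  75  59  62  95 174 210 211 212 214 216 174  99  87
  95 102 103 102 101 102]
230 [101 101 102 103  98  75  49  41  83 172 210 211 213 214 215 173 100  88
  95 101 101 101 101 102]
232 [108 105 105 107  86  58  49  43  83 172 210 211 212 214 216 173 100  89
  96 102 101 102 102 102]
234 [108 109 109 108 100  86  66  53  88 135 155 137 128 136 165 155 108  95
  97 102 101 102 102 101]
plate pred [[294.1, 249.8], [292.4, 198.0], [349.5, 197.8], [348.2, 249.6], [321.0, 211.8], [321.0, 224.5]]
```

>>> {"name": "move_arm", "arguments": {
  "deltas": [
    {"tx": 0.013,"ty": -0.006,"tz": 0,"wx": 0,"wy": 0,"wz": 0,"claw": 1},
    {"tx": 0.013,"ty": -0.006,"tz": 0.05,"wx": 0,"wy": 0,"wz": 0,"claw": 1},
    {"tx": 0.013,"ty": -0.006,"tz": 0.08,"wx": 0,"wy": 0,"wz": 0,"claw": 1},
    {"tx": 0.013,"ty": -0.006,"tz": 0.1,"wx": 0,"wy": 0,"wz": 0,"claw": 1},
    {"tx": 0.013,"ty": -0.006,"tz": 0.12,"wx": 0,"wy": 0,"wz": 0,"claw": 1},
    {"tx": 0.013,"ty": -0.006,"tz": 0.12,"wx": 0,"wy": 0,"wz": 0,"claw": 1}
  ],
  "force": 100
}}

```text
time: 14.18
tcp_pos: [0.4726, 0.0975, 0.0851]
orientation: [-0.0, 0.659, 0.752, -0.0]
wrist_force: [0.9, 0.6, -0.2]
gripper_width: 0.0057
finger_force: 101.4
```

```bash
python3 -c "
from h import *
s=robot.state();print(s['wrist_force'],s['wrist_torque'],s['gripper_width'],s['finger_force']);delta([.4745,.097,.085],np.pi/2+.133)"
```

```text
[ 0.90105121  0.56212332 -0.22390142] [ 0.01166772 -0.03388111  0.03488668] 0.005733700412621604 101.37992262840271
t [-0.006  0.015  0.   ] w [-0.0002  0.     -0.001 ] p [0.4726 0.0975 0.0851] yaw 1.7023
```

The tip is 5 mm into the hole with no contact force. Pushing on with a wiggle.

>>> {"name": "move_arm", "arguments": {
  "deltas": [
    {"tx": 0.004,"ty": 0.004,"tz": 0.02,"wx": 0,"wy": 0,"wz": 0.015,"claw": 1},
    {"tx": -0.004,"ty": -0.004,"tz": 0.04,"wx": 0,"wy": 0,"wz": -0.015,"claw": 1},
    {"tx": 0.004,"ty": 0.004,"tz": 0.06,"wx": 0,"wy": 0,"wz": 0.015,"claw": 1},
    {"tx": -0.004,"ty": -0.004,"tz": 0.08,"wx": 0,"wy": 0,"wz": -0.015,"claw": 1},
    {"tx": 0.004,"ty": 0.004,"tz": 0.1,"wx": 0,"wy": 0,"wz": 0.015,"claw": 1},
    {"tx": -0.004,"ty": -0.004,"tz": 0.11,"wx": 0,"wy": 0,"wz": -0.015,"claw": 1},
    {"tx": 0.004,"ty": 0.004,"tz": 0.12,"wx": 0,"wy": 0,"wz": 0.015,"claw": 1},
    {"tx": 0,"ty": 0,"tz": 0.12,"wx": 0,"wy": 0,"wz": 0,"claw": 1}
  ],
  "force": 110
}}

```text
time: 15.18
tcp_pos: [0.4726, 0.0975, 0.0707]
orientation: [-0.0, 0.659, 0.752, -0.0]
wrist_force: [0.9, 0.1, -0.5]
gripper_width: 0.006
finger_force: 108.5
```

>>> {"name": "move_arm", "arguments": {
  "deltas": [
    {"tx": 0.004,"ty": 0.004,"tz": 0.015,"wx": 0,"wy": 0,"wz": 0.015,"claw": 1},
    {"tx": -0.004,"ty": -0.004,"tz": 0.03,"wx": 0,"wy": 0,"wz": -0.015,"claw": 1},
    {"tx": 0.004,"ty": 0.004,"tz": 0.04,"wx": 0,"wy": 0,"wz": 0.015,"claw": 1},
    {"tx": 0,"ty": 0,"tz": 0.05,"wx": 0,"wy": 0,"wz": 0,"claw": 1}
  ]
}}

```text
time: 15.68
tcp_pos: [0.473, 0.0977, 0.0653]
orientation: [0.0, 0.659, 0.752, 0.0]
wrist_force: [-3.4, 3.9, 21.2]
gripper_width: 0.0058
finger_force: 111.8
```

```bash
python3 - <<'E'
from h import *
s=robot.state();print(s['wrist_force'],s['wrist_torque'])
p,Rt=tool();C=cal('wrist');im=snap('wrist','w9');print(p)
print('collar underside front/side',proj('',p+Rt.apply([[.010,.0016,z] for z in(-.020,-.023)]),C).round(1).tolist(),'head top',proj('',p+Rt.apply([[.014,.0016,-.033],[.014,.0016,-.059]]),C).round(1).tolist())
print('plate ctr+10mm front z85/88',proj('',[[.4745-.00133,.097+.0099,z] for z in(.085,.088)],C).round(1))
print(im[205:262:1,322].tolist())
E
```

```text
[-3.41226169  3.90995209 21.17497982] [ 0.55885826  0.72181861 -0.07675193]
[0.47295114 0.09765507 0.06530992]
collar underside front/side [[322.1, 233.2], [322.1, 235.4]] head top [[322.1, 236.1], [322.2, 260.3]]
plate ctr+10mm front z85/88 [[321.9 234.4]
 [321.9 236.6]]
[[115, 129, 134], [115, 129, 135], [116, 130, 135], [115, 129, 135], [115, 129, 135], [115, 129, 135], [115, 130, 135], [115, 129, 135], [114, 128, 134], [116, 129, 135], [115, 128, 133], [115, 128, 134], [115, 128, 134], [115, 128, 134], [113, 126, 136], [66, 109, 165], [50, 105, 176], [49, 104, 175], [50, 104, 175], [51, 104, 176], [50, 105, 176], [50, 105, 175], [51, 104, 176], [49, 104, 175], [50, 104, 174], [50, 104, 175], [51, 104, 174], [48, 104, 173], [57, 102, 167], [123, 125, 124], [178, 180, 179], [221, 222, 220], [211, 214, 211], [160, 167, 173], [20, 58, 113], [21, 60, 114], [17, 59, 113], [19, 61, 114], [17, 60, 114], [23, 61, 116], [21, 61, 117], [21, 62, 117], [21, 62, 118], [24, 62, 118], [21, 62, 119], [21, 63, 119], [20, 63, 119], [20, 62, 120], [24, 63, 121], [22, 63, 121], [24, 63, 122], [24, 64, 123], [24, 69, 133], [23, 73, 146], [23, 81, 159], [24, 87, 173], [25, 95, 189]]
```

Collar is on the plate (21 N, TCP 0.0653, collar row as predicted). Now turning.

>>> {"name": "move_arm", "arguments": {
  "deltas": [
    {"tx": 0,"ty": 0,"tz": 0,"wx": 0,"wy": 0,"wz": 0.1,"claw": 1},
    {"tx": 0,"ty": 0,"tz": 0,"wx": 0,"wy": 0,"wz": 0.2,"claw": 1},
    {"tx": 0,"ty": 0,"tz": 0,"wx": 0,"wy": 0,"wz": 0.3,"claw": 1},
    {"tx": 0,"ty": 0,"tz": 0,"wx": 0,"wy": 0,"wz": 0.4,"claw": 1}
  ]
}}

```text
time: 16.23
tcp_pos: [0.4733, 0.0975, 0.0654]
orientation: [0.001, 0.86, 0.51, 0.001]
wrist_force: [0.6, -0.6, 6.7]
gripper_width: 0.006
finger_force: 109.6
```

```bash
python3 -c "
from h import *
s=robot.state();print(s['wrist_force'],s['wrist_torque'],s['gripper_width'],s['finger_force'],s['joint_positions']);delta([.4745,.097,.065],.133)"
```

```text
[ 0.62480641 -0.59628536  6.74133821] [-0.24382747 -0.09709885  0.19503321] 0.005960364112869429 109.60259556770325 [ 6.64532534e-02  4.89092382e-01  2.03588350e+00 -3.12368443e-04
  6.14631590e-01  5.67039685e-01]
t [0.001 0.01  0.003] w [ 0.0008 -0.0011  0.5968] p [0.4733 0.0975 0.0654] yaw 1.0705
```

>>> {"name": "move_arm", "arguments": {
  "deltas": [
    {"tx": 0,"ty": 0,"tz": 0.01,"wx": 0,"wy": 0,"wz": 0.11,"claw": 1},
    {"tx": 0,"ty": 0,"tz": 0.01,"wx": 0,"wy": 0,"wz": 0.22,"claw": 1},
    {"tx": 0,"ty": 0,"tz": 0.01,"wx": 0,"wy": 0,"wz": 0.33,"claw": 1},
    {"tx": 0,"ty": 0,"tz": 0.01,"wx": 0,"wy": 0,"wz": 0.44,"claw": 1},
    {"tx": 0,"ty": 0,"tz": 0.01,"wx": 0,"wy": 0,"wz": 0.54,"claw": 1},
    {"tx": 0,"ty": 0,"tz": 0.01,"wx": 0,"wy": 0,"wz": 0.6,"claw": 1},
    {"tx": 0,"ty": 0,"tz": 0.01,"wx": 0,"wy": 0,"wz": 0.64,"claw": 1}
  ]
}}

```text
time: 17.1
tcp_pos: [0.4743, 0.0968, 0.0653]
orientation: [0.001, 0.999, 0.034, 0.002]
wrist_force: [-1.0, -9.5, 21.4]
gripper_width: 0.0061
finger_force: 112.0
```

```bash
python3 -c "
from h import *
s=robot.state();print(s['wrist_force'],s['wrist_torque'],s['gripper_width'],s['finger_force'],s['joint_positions'][5]);delta([.4745,.097,.065],.133)"
```

```text
[-1.03441126 -9.47198508 21.35634332] [-1.83184658  0.19510932  0.21143791] 0.006076280280955509 111.96723103523254 1.5695997121307355
t [ 0.002 -0.001  0.002] w [ 0.0009 -0.0028 -0.041 ] p [0.4743 0.0968 0.0653] yaw 0.0685
```

>>> {"name": "move_arm", "arguments": {
  "deltas": [
    {"tx": 0,"ty": 0,"tz": 0,"wx": 0,"wy": 0,"wz": 0.03,"claw": 1},
    {"tx": 0,"ty": 0,"tz": 0,"wx": 0,"wy": 0,"wz": 0.06,"claw": 1},
    {"tx": 0,"ty": 0,"tz": 0,"wx": 0,"wy": 0,"wz": 0.06,"claw": 1}
  ]
}}

```text
time: 17.48
tcp_pos: [0.4743, 0.0967, 0.0653]
orientation: [0.0, 1.0, -0.012, 0.002]
wrist_force: [0.1, -9.8, 22.8]
gripper_width: 0.0062
finger_force: 112.0
```

```bash
python3 -c "
from h import *
s=robot.state();print(s['wrist_force'],s['wrist_torque'],s['gripper_width'],s['finger_force'],s['joint_positions'][5]);delta([.4745,.097,.065],.133)"
```

```text
[ 0.11504206 -9.75165856 22.7885779 ] [-2.03964529  0.12728838  0.18577664] 0.006200624435938836 112.00987815856934 1.6620144479659138
t [ 0.001 -0.002  0.002] w [ 0.0008 -0.0029 -0.0999] p [0.4743 0.0967 0.0653] yaw -0.0239
```

>>> {"name": "move_arm", "arguments": {
  "deltas": [
    {"tx": 0,"ty": 0,"tz": 0,"wx": 0,"wy": 0,"wz": 0.04,"claw": 1},
    {"tx": 0,"ty": 0,"tz": 0,"wx": 0,"wy": 0,"wz": 0.08,"claw": 1},
    {"tx": 0,"ty": 0,"tz": 0,"wx": 0,"wy": 0,"wz": 0.08,"claw": 1}
  ]
}}

```text
time: 17.85
tcp_pos: [0.4743, 0.0966, 0.0653]
orientation: [0.0, 0.997, -0.075, 0.002]
wrist_force: [-0.6, -9.3, 21.6]
gripper_width: 0.0056
finger_force: 112.0
```

```bash
python3 - <<'E'
from h import *
s=robot.state();print(s['wrist_force'],s['wrist_torque'],s['gripper_width'],s['finger_force'],s['joint_positions'][5]);delta([.4745,.097,.065],.133)
p,Rt=tool();C=cal('wrist');im=snap('wrist','w10');snap('scene','s10');snap('top','t10')
# brass bolt: orange/yellow pixels in the top and scene pictures, before and now
for a,b,bx in(('t0','t10',(245,232,270,252)),('s0','s10',(285,235,320,275))):
    for f in(a,b):
        q=cv2.imread('pics/%s.png'%f)[bx[1]:bx[3],bx[0]:bx[2]].astype(int);B,G,Rr=q[...,0],q[...,1],q[...,2]
        m=(Rr>1.3*B+15)&(G>1.1*B);v,u=np.nonzero(m);print(f,m.sum(),(u.mean()+bx[0],v.mean()+bx[1]) if m.any() else '')
E
```

```text
[-0.61053828 -9.30526661 21.62794964] [-2.19783734  0.14944444  0.23861773] 0.0055734800273537196 112.03452944755554 1.7878107582191356
t [ 0.001 -0.003  0.002] w [ 0.0007 -0.0029 -0.1799] p [0.4743 0.0966 0.0653] yaw -0.1496
t0 21 (np.float64(258.42857142857144), np.float64(244.28571428571428))
t10 0 
s0 15 (np.float64(304.06666666666666), np.float64(253.33333333333334))
s10 0
```

```bash
python3 - <<'E'
from h import *
P=onz('top',[[258.43,244.29]],.085)[0];print(P,proj('scene',P),proj('wrist',P),proj('wrist',[.4544,.2188,.12]),proj('top',P))
for f in('w9','w10'):
    a=cv2.imread('pics/%s.png'%f).astype(int);b,g,r=a[...,0],a[...,1],a[...,2];m=((b>1.6*r)&(b>1.3*g)&(b>60));m[:,:302]=0;m[:,345:]=0
    print(f,[(v,np.nonzero(m[v])[0].min(),np.nonzero(m[v])[0].max()) for v in range(236,330,8) if m[v].any()])
def bolt(f,uv,h):
    u,v=map(int,uv);q=cv2.imread('pics/%s.png'%f)[max(v-h,0):v+h,max(u-h,0):u+h].astype(int);B,G,Rr=q[...,0],q[...,1],q[...,2]
    m=(Rr>1.3*B+15)&(G>1.1*B);vv,uu=np.nonzero(m);return m.sum(),q.mean((0,1)).round(),(uu.min()+u-h,uu.max()+u-h,vv.min()+v-h,vv.max()+v-h) if m.any() else ''
print(bolt('w10',proj('wrist',P)[0],25)); print(bolt('s10',(304,253),6),bolt('s0',(304,253),6)); print(bolt('t10',(258,244),6),bolt('t0',(258,244),6))
E
```

```text
[0.50318087 0.16288983 0.085     ] [[306.33634373 251.23128534]] [[198.70760834 219.40980999]] [[ 87.64852766 350.80065818]] [[258.43 244.29]]
w9 [(236, np.int64(302), np.int64(344)), (244, np.int64(302), np.int64(344)), (252, np.int64(315), np.int64(344)), (260, np.int64(314), np.int64(330)), (268, np.int64(315), np.int64(329)), (276, np.int64(315), np.int64(328)), (284, np.int64(315), np.int64(328)), (292, np.int64(315), np.int64(328)), (300, np.int64(316), np.int64(328)), (308, np.int64(316), np.int64(328))]
w10 [(236, np.int64(302), np.int64(344)), (244, np.int64(302), np.int64(344)), (252, np.int64(302), np.int64(344)), (260, np.int64(314), np.int64(329)), (268, np.int64(316), np.int64(328)), (276, np.int64(316), np.int64(328)), (284, np.int64(316), np.int64(328)), (292, np.int64(316), np.int64(329)), (300, np.int64(316), np.int64(328)), (308, np.int64(318), np.int64(328))]
(np.int64(288), array([124., 134., 130.]), (np.int64(189), np.int64(216), np.int64(205), np.int64(221)))
(np.int64(0), array([110., 109., 106.]), '') (np.int64(15), array([107., 113., 115.]), (np.int64(302), np.int64(306), np.int64(251), np.int64(255)))
(np.int64(0), array([ 93., 101., 108.]), '') (np.int64(21), array([120., 134., 138.]), (np.int64(256), np.int64(261), np.int64(243), np.int64(246)))
```

```bash
python3 - <<'E'
from h import *
import pickle
C2=pickle.load(open('w2.pkl','rb'))[1];C10=cal('wrist')
for f,C,bx in(('w2',C2,(235,230,290,265)),('w3',None,(220,265,265,290)),('w10',C10,(170,190,235,245))):
    q=cv2.imread('pics/%s.png'%f)[bx[1]:bx[3],bx[0]:bx[2]].astype(int);B,G,Rr=q[...,0],q[...,1],q[...,2]
    m=(Rr>1.3*B+15)&(G>1.1*B);v,u=np.nonzero(m);print(f,m.sum(),u.min()+bx[0],u.max()+bx[0],v.min()+bx[1],v.max()+bx[1])
    if C:
        W=onz('',np.c_[u+bx[0],v+bx[1]],.085,C)-[.4745,.097,0];W=R.from_euler('z',-.133).apply(W);print('box frame x',W[:,0].min(),W[:,0].max(),'y',W[:,1].min(),W[:,1].max())
E
```

```text
w2 114 252 268 244 252
box frame x 0.036612709995004517 0.04453478602815376 y 0.05618702670788872 0.07042993994724413
w3 196 229 248 274 283
w10 288 189 216 205 221
box frame x 0.03689539348443908 0.043244344969938134 y 0.05006667868088015 0.06556550933306761
```

The bolt window's brass has shifted between views, so the bolt moved. One more small turn to confirm the stop.

>>> {"name": "move_arm", "arguments": {
  "deltas": [
    {"tx": 0,"ty": 0,"tz": 0,"wx": 0,"wy": 0,"wz": 0.04,"claw": 1},
    {"tx": 0,"ty": 0,"tz": 0,"wx": 0,"wy": 0,"wz": 0.04,"claw": 1},
    {"tx": 0,"ty": 0,"tz": 0,"wx": 0,"wy": 0,"wz": 0.04,"claw": 1}
  ],
  "force": 120
}}

```text
time: 18.38
tcp_pos: [0.4744, 0.0966, 0.0653]
orientation: [0.0, 0.994, -0.105, 0.002]
wrist_force: [-0.2, -11.4, 23.0]
gripper_width: 0.0059
finger_force: 118.2
```

```bash
python3 - <<'E'
from h import *
s=robot.state();print(s['wrist_force'],s['wrist_torque'],s['gripper_width'],s['finger_force'],s['joint_positions'][5])
p,Rt=tool();print(p,Rt.as_matrix()[:2,0]);C=cal('wrist');im=snap('wrist','w11')
q=im[190:245,170:235].astype(int);m=(q[...,0]>1.3*q[...,2]+15)&(q[...,1]>1.1*q[...,2]);v,u=np.nonzero(m)
W=R.from_euler('z',-.133).apply(onz('',np.c_[u+170,v+190],.085,C)-[.4745,.097,0]);print(m.sum(),W.min(0),W.max(0))
b,g,r=im[...,2].astype(int),im[...,1].astype(int),im[...,0].astype(int);m=((b>1.6*r)&(b>1.3*g)&(b>60));m[:,:302]=0;m[:,345:]=0
print([(v,np.nonzero(m[v])[0].min(),np.nonzero(m[v])[0].max()) for v in range(260,320,8) if m[v].any()])
E
```

```text
[ -0.21532523 -11.44316256  23.01306663] [-2.26723126  0.24635641  0.41095141] 0.005941584940893609 118.24416875839233 1.849551359127605
[0.47435832 0.09656849 0.0653102 ] [ 0.97776778 -0.2096375 ]
284 [0.03687812 0.04972784 0.085     ] [0.04316436 0.06549332 0.085     ]
[(260, np.int64(314), np.int64(329)), (268, np.int64(316), np.int64(328)), (276, np.int64(316), np.int64(328)), (284, np.int64(316), np.int64(328)), (292, np.int64(316), np.int64(328)), (300, np.int64(316), np.int64(328)), (308, np.int64(317), np.int64(328))]
```

The torque jumped to 0.41 N m and the bolt no longer moves: the plug is on its stop. Handing in.

```bash
python3 -c "
from rig import robot
print(robot.sign_off())"
```

```text
the job is handed in; nothing more can be done
None
```

The snib is turned to its stop on the green-dot side; the blue key is fully home and held a quarter turn clockwise on its stop (0.41 N m). The bolt reads as drawn from its shift in the wrist camera, and I handed the job in at about 18 s without touching the red key, tea boxes or jar.

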